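Take down the V-block inspection set-up

TASK

The brush spindle has been checked, so take the inspection set-up on the granite plate apart from the top and put every piece in its own place. Feed the spindle into the sloping rack so that it rolls down under the lips and comes to rest against the stops at the low end; stand the V-block (groove up), the drilled steel block and the aluminium riser, none of them dropped, flat in the nest plate that fits each, inside its four corner locators. Leave the caliper and the loose bearing where they lie.

Things in the scene. Friction and masses are not known exactly. Their poses are not given: they have to be found in the camera images.
- spindle_c (a point): Centre of the bright steel brush spindle, on top of the stack, lying in the groove of the V-block. Thick middle 36 mm diameter and 50 mm long, with a 20 mm diameter journal 26 mm long at each end (102 mm overall); 0.5 kg; symmetric end for end. Its own x axis runs along the spindle. In the V-block its centre is 12.5 mm above the V-block's top and 18 mm below the spindle's own top.
- vblock_c (a point): Centre (half-way up) of the steel V-block under the spindle: 60 mm long (its x, the way the groove runs), 40 mm wide (its y), 30 mm high, 0.4 kg. It stands on the drilled steel block.
- block_c (a point): Centre of the drilled steel block under the V-block, a ground block full of holes: 75 mm (its x) by 50 mm (its y) by 25 mm high, 0.6 kg. It stands on the aluminium riser.
- riser_c (a point): Centre of the aluminium riser block at the bottom of the stack: 100 mm (its x) by 60 mm (its y) by 30 mm high, 0.5 kg. It stands on a fixed granite plate, 140 x 110 mm, whose top is 20 mm above the bench.
- rack: Fixed grey rack, 116 x 131 x 79 mm; origin: centre of its underside. Two rails (gap 72 mm) sloping 20 degrees carry the journals of a spindle lying along the rack's y (9 mm play each way). High end at +x, open above for x = 5..45 mm: at x = 25 the spindle lies with its centre 56 mm up. Let go, it rolls to the stops at -x (centre x = -40 mm, 32 mm up); lips bar that lower half from above.
- nest_v: Smallest of three fixed aluminium nest plates, for the V-block. Space inside its four black corner locators 78 mm (its x) by 58 mm (its y): 9 mm play all round. Origin: centre of its underside. The piece stands on the 4 mm thick plate; the locators rise 8 mm above that and leave the middle of each side open for the fingers.
- nest_block: Middle-sized nest plate, for the drilled steel block: space between the locators 93 mm (its x) by 68 mm (its y). Otherwise as the smallest one. Mind the way to nests on the right: the fixed brush machine behind them (x 0.47 to 0.75 m, y -0.53 to 0.02 m) is up to 0.27 m high, so carry things round its robot-side front, not across it.
- nest_riser: Largest nest plate, for the aluminium riser: space between the locators 118 mm (its x) by 78 mm (its y). Otherwise as the smallest one.
- caliper: Vernier caliper lying flat near the work, 215 mm long along its y, 60 mm wide, 10 mm high; origin at the centre of its underside. To be left alone.
- bearing: Loose ball bearing lying flat near the work, 32 mm diameter, 9 mm high; origin at the centre of its underside. To be left alone.

How it is judged:
At the end, for the whole second after the job is handed in: The spindle lies across the rack at the stops (within 7 mm along the rack, 13 mm across); V-block (groove up), drilled block and riser each stand flat (0.06 rad) on the floor of their own nest plate, within 16 mm of its centre; all at rest (x of spindle_c in the frame of rack between -0.047 and -0.033 m and y of spindle_c in the frame of rack between -0.013 and 0.013 m and z of spindle_c in the frame of rack between 0.027 and 0.038 m and horizontal distance between vblock_c and nest_v below 0.016 m and height (world z) of each of vblock_c, riser_c below 0.022 m and angle between each of vblock_c, block_c, riser_c's own z axis and vertical below 0.06 rad and horizontal distance between block_c and nest_block below 0.016 m and height (world z) of block_c below 0.0195 m and horizontal distance between riser_c and nest_riser below 0.016 m and linear speed of each of vblock, block, riser, spindle below 0.03 m/s); the robot touches nothing.
It fails at once if the caliper or the loose bearing is pushed away (more than 20 mm) (distance of any of caliper, bearing from where it was at the start of the episode above 0.02 m).
It fails at once if the V-block, the drilled block or the riser is dropped (moves over 0.45 m/s while the fingers do not hold it: a fall of more than 10 to 20 mm) ((linear speed of vblock above 0.45 m/s and contact force between vblock and the fingers below 0.2 N) or (linear speed of block above 0.45 m/s and contact force between block and the fingers below 0.2 N) or (linear speed of riser above 0.45 m/s and contact force between riser and the fingers below 0.2 N)).
It also fails if it takes over 122 s, if anything falls off the work surface, if the arm or the gripper's body presses on something with over 40 N, if the wrist force passes 120 N, or if a joint passes its speed limit or range.

ROBOT

A 6-joint arm with a two-finger parallel gripper is mounted at the origin on a cart in front of the work surface, level with it; the furniture and walls round the work are solid. World frame = base frame: x ahead of the robot, y to its left, z up, the work surface at z = 0. Lengths are in m, angles in rad, forces in N, time in s.
With the tool pointing down it reaches from about 0.375 to 0.9 m from the base axis. Payload 3.1 kg.
Tool frame: the origin (TCP) lies between the finger pads; the fingertips stand 8 mm ahead of it and the grasp point (between the pads) lies 11 mm behind it; z points along the fingers, y is the line along which they close (so a half turn about z gives the same grasp; the last joint's range is limited). The gripper opens to 85 mm and grips with 20 to 120 N. Pads are 22 mm wide; open, the fingers measure 114 mm over their backs; the gripper's body (76 mm by 85 mm) begins 54 mm behind the grasp point. The pads swing forward as they close: fully open they stand 13 mm farther back than shut.
Start: joints at [-1.502, 0.527, 1.433, -0, 1.181, -0.178], TCP at [0.153, -0.606, 0.239] pointing down, gripper open.
Joint ranges: [-3.08, 3.08], [-0.75, 2.2], [0.22, 2.44], [-1.43, 4.57], [0, 2.65], [-2.85, 2.85]. Speed limits (rad/s): [2.79, 2.79, 3.14, 3.14, 3.14, 3.14].

INTERFACE

Orientations are given as a unit quaternion [x, y, z, w].
In Python, from station import readout, cams, sign_off gives the robot as it stands.
- The arm moves only by the tool send_rows, never from a script. Its argument "commands" is text: rows parted by semicolons, each of 5 numbers parted by spaces: the finger opening in mm, from 0 to 85.4, then the shift along the tool's x, y, z each as a share of 0.02 m, from -1 to 1, then the turn about the tool's z as a share of 4 degrees, from -1 to 1. In form: grip dx dy dz spin; .... A call has 1 to 20 rows; each row shifts and turns the commanded pose from where the row before left it, along the tool's axes as they then stand; what a row does not reach is not made up. A row lasts 1/12 s, in which the tool goes at most 41.7 mm and 7.16 degrees, less where a joint would pass 70% of its speed; a pose out of reach is approached as far as the arm can. A call with a number of a shift or a turn outside -1 to 1 is refused whole. A call with a gripper value outside its range is refused whole. The fingers move at their own pace and stop on an object; "grip_force" is the grip in N (left out, the last holds). Time passes only in rows, so rows that do not move let the fingers close. It gives the time, the measured TCP pose, the force, the opening and the grip force at its end, in the units of the state.
- readout.sense(): the state, without advancing time (a new reading comes with each control period).
- cams.snapshot(name): name is "side" or "top" or "wrist"; returns a dict with "pixels" (420x560x3 uint8, red, green, blue), "intrinsics" (3x3 intrinsics, pixels), "eye" and "rotation" of the camera in the world. Camera axes: x right, y down, z forward; pixel columns grow to the right and rows downward; lengths in m; the calibration is good to about 2 mm. The wrist camera is an equidistant fisheye: a pixel r from the principal point sees the ray r / f radians off the axis. A picture is of the moment at which its call begins. There is no depth.
- sign_off(): hands the job in; it is judged then, once.
The state is a dict: "t": time; "q": joint angles; "qd": joint speeds; "tau": joint torques, N m; "tcp_pos": TCP position; "tool_rot": TCP orientation; "force": force on the tool from outside, world axes, zero at the start; "ft_torque": the same for the moment, N m; "finger_gap": opening from 0.0 (shut) to 1.0 (fully open); "gripper_force": force on a finger pad.
Only numpy, scipy, OpenCV 4.12 (cv2) and the standard library are available. Lean on these libraries where they do the work, as an engineer would, in place of code of your own. Each camera call takes 0.05 s, during which the arm holds its last target. There are 200 camera calls.

## Working session

There is one attempt and no reset: what is moved stays moved. The work goes in short steps, Python scripts to look and compute and a tool call to move; the robot and the scene stay as the last step left them, time stands still between calls to the robot, and variables do not carry over. Pictures are saved under pics/ and viewed, at most 14 in all, crops included, and the job is handed in when it is done.

Besides the shell and the picture viewer there is one more tool, called after "Emit:" as name(argument=value, ...) on one line, values as JSON. send_rows: Moves the arm, as the interface text tells. Its arguments: {"type":"object","properties":{"commands":{"type":"string"},"grip_force":{"type":"number"}},"required":["commands"]}

```bash
ls; mkdir -p pics
cat > h.py <<'E'
import numpy as np, cv2, pickle
from station import readout, cams, sign_off
def snap(name,tag):
    s=cams.snapshot(name); cv2.imwrite(f'pics/{tag}.png',cv2.cvtColor(np.asarray(s['pixels']),cv2.COLOR_RGB2BGR))
    pickle.dump(s,open(f'pics/{tag}.pkl','wb')); return s
def load(tag): return pickle.load(open(f'pics/{tag}.pkl','rb'))
def ray(s,u,v,fish=False):
    K=np.array(s['intrinsics']); a=np.array([(u-K[0,2])/K[0,0],(v-K[1,2])/K[1,1],1.])
    if fish:
        r=np.hypot(a[0],a[1]); a=np.array([a[0]/r*np.sin(r),a[1]/r*np.sin(r),np.cos(r)]) if r>1e-9 else a
    return np.array(s['eye']),np.array(s['rotation'])@a
def onz(s,u,v,z,fish=False):
    o,d=ray(s,u,v,fish); return o+d*(z-o[2])/d[2]
def proj(s,P,fish=False):
    K=np.array(s['intrinsics']); c=np.array(s['rotation']).T@(np.array(P)-np.array(s['eye']))
    if fish:
        r=np.hypot(c[0],c[1]); th=np.arctan2(r,c[2]); x,y=c[0]/r*th,c[1]/r*th
    else: x,y=c[0]/c[2],c[1]/c[2]
    return K[0,0]*x+K[0,2],K[1,1]*y+K[1,2]
def tri(rs):
    A=0;b=0
    for o,d in rs:
        d=d/np.linalg.norm(d);M=np.eye(3)-np.outer(d,d);A=A+M;b=b+M@o
    return np.linalg.solve(A,b)
E
python3 - <<'E'
from h import *
for n in ['top','side','wrist']:
    s=snap(n,n+'0'); print(n,np.round(s['eye'],3),np.round(s['rotation'],3).tolist(),np.round(s['intrinsics'],1).tolist())
print(readout.sense())
E
```

```text
pics
top [ 0.417 -0.01   1.373] [0.709, -0.703, 0.034, -0.05] [[486.7, 0.0, 290.1], [0.0, 486.7, 213.5], [0.0, 0.0, 1.0]]
side [0.41  1.112 0.601] [-0.065, 0.837, -0.541, 0.048] [[412.9, 0.0, 285.5], [0.0, 412.9, 209.7], [0.0, 0.0, 1.0]]
wrist [ 0.226 -0.586  0.374] [0.78, -0.608, -0.092, 0.116] [[325.2, 0.0, 274.4], [0.0, 325.2, 211.1], [0.0, 0.0, 1.0]]
{'t': 0.15, 'q': array([-1.50149684e+00,  5.28265185e-01,  1.43360837e+00, -2.95246206e-05,
        1.18139588e+00, -1.78504201e-01]), 'qd': array([ 0.00257945, -0.0041113 , -0.00365957,  0.00028693,  0.00010874,
       -0.00025854]), 'tau': array([ 6.28833022e-04, -4.42744052e+01, -1.78276277e+01, -2.14495167e-04,
        5.61236651e-03, -6.18328343e-06]), 'tcp_pos': array([ 0.15327769, -0.60536149,  0.23855056]), 'tool_rot': array([ 9.92332938e-01,  1.23590601e-01,  3.21234339e-05, -8.37889543e-04]), 'force': array([-0.83172691,  0.17463191,  0.21190987]), 'ft_torque': array([-0.0125034 ,  0.0518199 ,  0.01548469]), 'gripper_force': 0.0, 'finger_gap': 0.9939027535001892}
```

Run:
```python
t=open('h.py').read()
t=t.replace("from station","from scipy.spatial.transform import Rotation as Ro\nfrom station").replace("np.array(s['rotation'])","Ro.from_quat(s['rotation']).as_matrix()")
open('h.py','w').write(t)
```

```text
(no output)
```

View pics/top0.png

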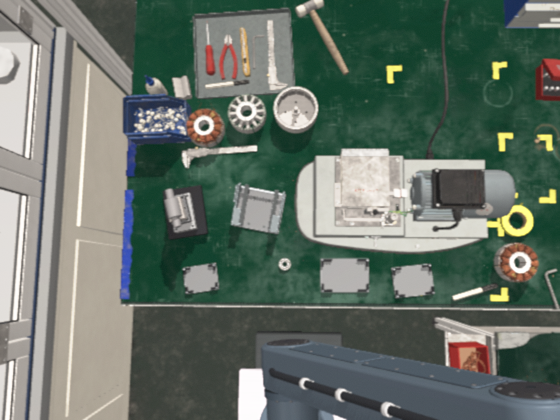

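View pics/side0.png

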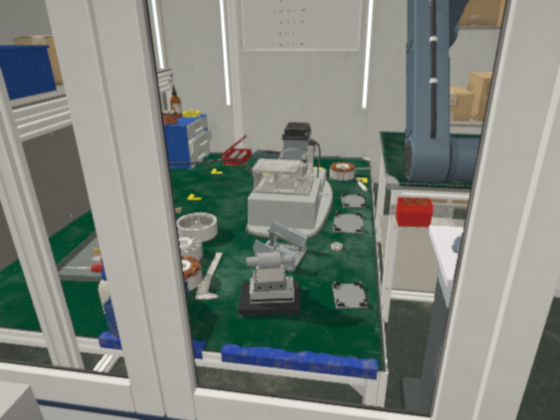

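Run:
```python
from h import *
t=cv2.imread('pics/top0.png');a=t[175:300,155:295];cv2.imwrite('pics/c1.png',cv2.resize(a,None,fx=4.5,fy=4.5,interpolation=cv2.INTER_CUBIC))
a=t[250:305,310:440];cv2.imwrite('pics/c2.png',cv2.resize(a,None,fx=6,fy=6,interpolation=cv2.INTER_CUBIC))
```

```text
(no output)
```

View pics/c1.png

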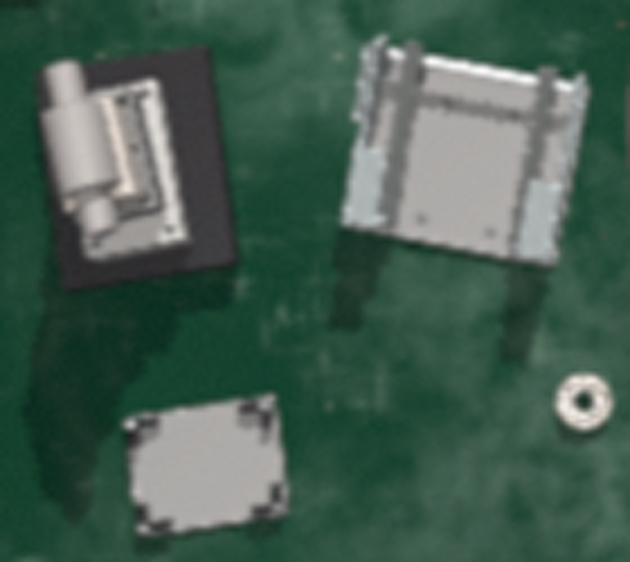

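View pics/c2.png

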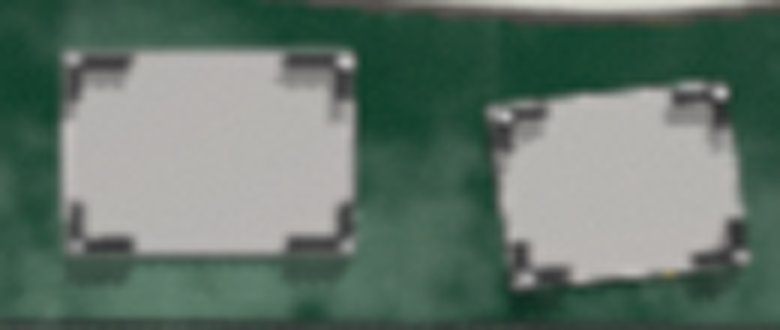

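Run:
```python
from h import *
t=cv2.imread('pics/side0.png');a=t[205:325,225:385];cv2.imwrite('pics/c3.png',cv2.resize(a,None,fx=5,fy=5,interpolation=cv2.INTER_CUBIC))
s=load('top0')
f=lambda p,o,k:((p[0]+.5)/k+o[0]-.5,(p[1]+.5)/k+o[1]-.5)
o1=(155,175);o2=(310,250)
def q(name,pts,o,k,z):
    P=np.array([onz(s,*f(p,o,k),z)[:2] for p in pts]); e=np.roll(P,-1,0)-P
    # long-axis angle from edges 0 and 2
    a=lambda v:np.degrees(np.arctan2(v[1],v[0]))
    print(name,'c',P.mean(0).round(4),'edges',np.linalg.norm(e,axis=1).round(3),'ang',[round(a(v),1) for v in e])
q('nv',[(123,420),(272,397),(288,512),(138,535)],o1,4.5,.004)
q('nr',[(62,52),(354,50),(355,252),(65,255)],o2,6,.004)
q('nb',[(487,106),(727,83),(745,262),(512,288)],o2,6,.004)
q('plate',[(40,70),(208,47),(237,265),(67,290)],o1,4.5,.02)
q('rack',[(385,40),(587,85),(555,262),(345,225)],o1,4.5,.05)
for p in [(65,62),(98,232)]: print('sp',onz(s,*f(p,o1,4.5),.1225).round(4))
print('bear',onz(s,*f((584,402),o1,4.5),.009).round(4))
print('cal',onz(s,185,160,.01).round(3),onz(s,257,149,.01).round(3))
```

```text
nv c [0.3972 0.2705] edges [0.094 0.072 0.094 0.072] ang [np.float64(-80.7), np.float64(-170.4), np.float64(99.3), np.float64(9.6)]
nr c [ 0.4105 -0.1324] edges [0.136 0.093 0.134 0.094] ang [np.float64(-89.0), np.float64(179.8), np.float64(91.2), np.float64(1.0)]
nb c [ 0.3975 -0.3209] edges [0.112 0.082 0.108 0.084] ang [np.float64(-84.0), np.float64(-175.6), np.float64(97.0), np.float64(7.1)]
plate c [0.582  0.3155] edges [0.107 0.139 0.107 0.14 ] ang [np.float64(-81.7), np.float64(-170.7), np.float64(98.9), np.float64(9.3)]
rack c [0.5891 0.1063] edges [0.127 0.11  0.13  0.116] ang [np.float64(-102.3), np.float64(170.5), np.float64(80.5), np.float64(-10.8)]
sp [0.631  0.3357 0.1225]
sp [0.5318 0.3126 0.1225]
bear [0.439 0.035 0.009]
cal [0.733 0.324 0.01 ] [0.767 0.118 0.01 ]
```

View pics/c3.png

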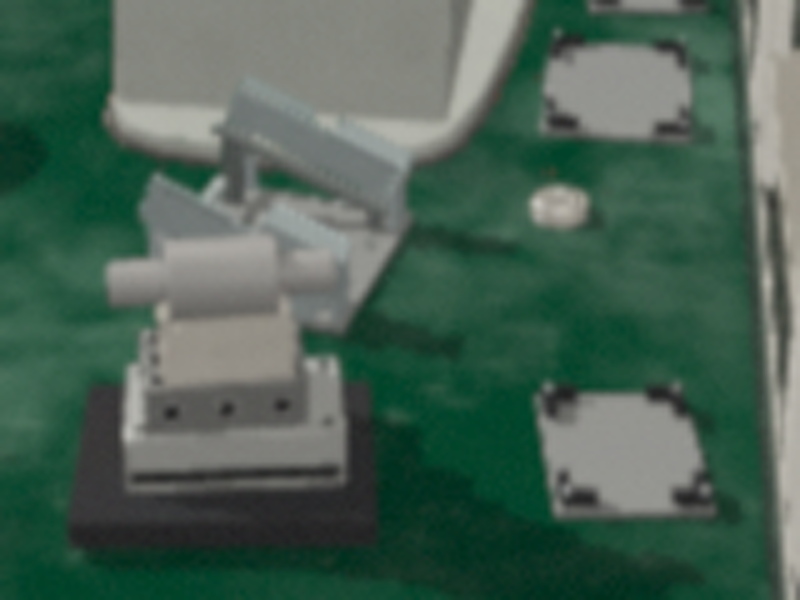

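Emit:
send_rows(commands="85 0.98 -0.73 -0.25 0;85 0.98 -0.73 -0.25 0;85 0.98 -0.73 -0.25 0;85 0.98 -0.73 -0.25 0;85 0.98 -0.73 -0.25 0;85 0.98 -0.73 -0.25 0;85 0.98 -0.73 -0.25 0;85 0.98 -0.73 -0.25 0;85 0.98 -0.73 -0.25 0;85 0.98 -0.73 -0.25 0;85 0.98 -0.73 -0.25 0;85 0.98 -0.73 -0.25 0;85 0.98 -0.73 -0.25 0;85 0.98 -0.73 -0.25 0;85 0.98 -0.73 -0.25 0;85 0.98 -0.73 -0.25 0")

```text
t: 1.48
tcp_pos: [0.4005, -0.3013, 0.3194]
tool_rot: [0.992, 0.124, -0.0, -0.0]
force: [-0.1, 0.4, -0.4]
finger_gap: 0.994
gripper_force: 0.0
```

Emit:
send_rows(commands="85 0.34 -0.98 0 0;85 0.34 -0.98 0 0;85 0.34 -0.98 0 0;85 0.34 -0.98 0 0;85 0.34 -0.98 0 0;85 0.34 -0.98 0 0;85 0.34 -0.98 0 0;85 0.34 -0.98 0 0;85 0.34 -0.98 0 0;85 0.34 -0.98 0 0;85 0.34 -0.98 0 0;85 0.34 -0.98 0 0;85 0.34 -0.98 0 0;85 0.34 -0.98 0 0;85 0.34 -0.98 0 0;85 0.34 -0.98 0 0;85 0.34 -0.98 0 0")

```text
t: 2.9
tcp_pos: [0.4301, 0.05, 0.3192]
tool_rot: [0.992, 0.124, -0.0, -0.0]
force: [0.0, -0.8, -0.5]
finger_gap: 0.994
gripper_force: 0.0
```

```bash
cat >> h.py <<'E'
def yaw(r):
    x=Ro.from_quat(r['tool_rot']).as_matrix()[:,0]; return np.degrees(np.arctan2(x[1],x[0]))
def go(x,y,z,psi=None):
    "print spin units to do first, then shift units (20 mm) at the new yaw"
    r=readout.sense(); y0=yaw(r); p=r['tcp_pos']
    psi=y0 if psi is None else psi
    c,s=np.cos(np.radians(psi)),np.sin(np.radians(psi)); d=np.array([x,y,z])-p
    u=np.array([d[0]*c+d[1]*s,d[0]*s-d[1]*c,-d[2]])/.02
    print('t %.2f'%r['t'],'tcp',p.round(4),'yaw %.1f'%y0,'gap %.3f'%r['finger_gap'],'F',r['force'].round(1),'gf %.0f'%r['gripper_force'])
    print('spin rows total %.2f'%((y0-psi)/4),'shift units',u.round(2))
E
python3 -c "
from h import *
snap('wrist','w1'); go(.51,.30,.30)"
```

```text
t 2.95 tcp [0.4299 0.0528 0.3192] yaw 14.3 gap 0.993 F [-0.2  1.5  0.1] gf 0
spin rows total 0.00 shift units [  6.93 -10.99   0.96]
```

Emit:
send_rows(commands="85 0.58 -0.92 0.08 0;85 0.58 -0.92 0.08 0;85 0.58 -0.92 0.08 0;85 0.58 -0.92 0.08 0;85 0.58 -0.92 0.08 0;85 0.58 -0.92 0.08 0;85 0.58 -0.92 0.08 0;85 0.58 -0.92 0.08 0;85 0.58 -0.92 0.08 0;85 0.58 -0.92 0.08 0;85 0.58 -0.92 0.08 0;85 0.58 -0.92 0.08 0;85 0 0 0 0;85 0 0 0 0")

```text
t: 4.12
tcp_pos: [0.511, 0.2974, 0.2994]
tool_rot: [0.992, 0.124, -0.001, 0.0]
force: [-0.1, 0.0, -0.6]
finger_gap: 0.994
gripper_force: 0.0
```

```bash
python3 -c "
from h import *
snap('wrist','w2'); go(.51,.30,.30)
a=cv2.imread('pics/w1.png');b=cv2.imread('pics/w2.png')
cv2.imwrite('pics/w2x.png',cv2.resize(b,(800,600),interpolation=cv2.INTER_CUBIC));cv2.imwrite('pics/w1x.png',cv2.resize(a,(800,600),interpolation=cv2.INTER_CUBIC))"
```

```text
t 4.17 tcp [0.5107 0.2967 0.2995] yaw 14.2 gap 0.996 F [-0.   0.3 -0.6] gf 0
spin rows total 0.00 shift units [ 0.01 -0.17 -0.02]
```

View pics/w2x.png

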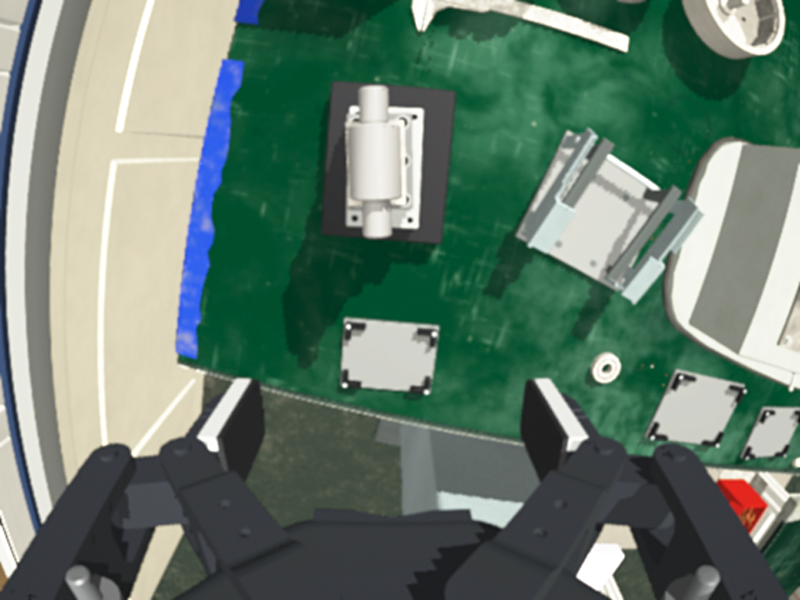

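View pics/w1x.png

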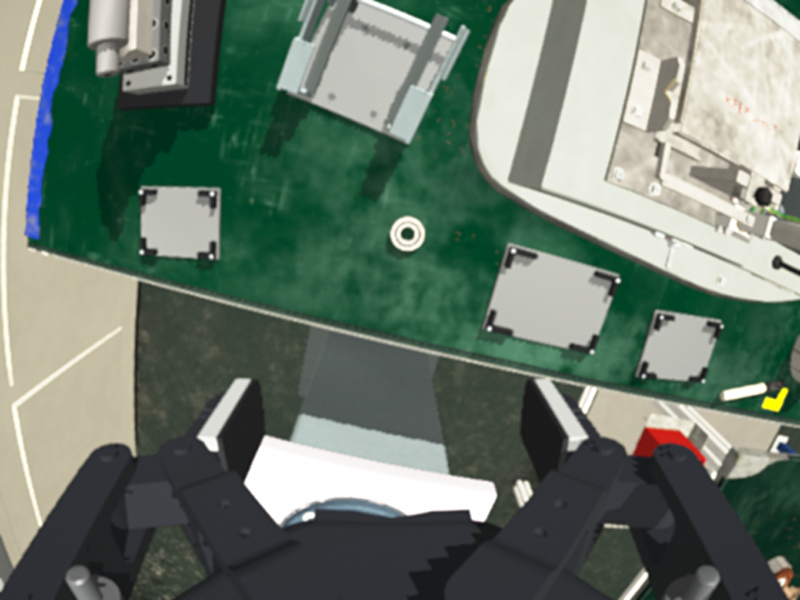

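Run:
```python
from h import *
T,W1,W2=load('top0'),load('w1'),load('w2')
f=lambda p,o,k:((p[0]+.5)/k+o[0]-.5,(p[1]+.5)/k+o[1]-.5)
c1=lambda *p:ray(T,*f(p,(155,175),4.5)); c2=lambda *p:ray(T,*f(p,(310,250),6))
w=lambda S:(lambda *p:ray(S,*f(p,(0,0),1/.7),True)); w1=w(W1);w2=w(W2)
def show(n,*rs):
    P=tri(rs); e=max(np.linalg.norm(np.cross(P-o,d/np.linalg.norm(d))) for o,d in rs); print(n,P.round(4),'res %.4f'%e); return P
show('sp hi',c1(65,62),w2(373,88)); show('sp lo',c1(98,232),w2(376,237)); show('sp mid',c1(80,148),w2(376,160))
def q(n,*L):
    P=np.array([tri(x) for x in zip(*L)]); e=P[1]-P[0]-P[3]+P[2]
    print(n,P.mean(0).round(4),'yaw %.1f'%np.degrees(np.arctan2(e[1],e[0])),'z',P[:,2].round(4))
m=lambda g,*p:[g(*x) for x in p]
q('nv',m(c1,(123,420),(272,397),(288,512),(138,535)),m(w1,(138,186),(220,186),(219,259),(139,259)),m(w2,(344,319),(439,325),(433,397),(341,392)))
q('nr',m(c2,(62,52),(354,50),(355,252),(65,255)),m(w1,(510,244),(621,280),(592,354),(484,331)))
q('nb',m(c2,(487,106),(727,83),(745,262),(512,288)),m(w1,(655,310),(722,322),(700,383),(638,372)))
a=show('rk ll',c1(345,225),w1(278,88),w2(517,235));b=show('rk lr',c1(555,262),w1(408,143),w2(632,303));c=show('rk hr',c1(587,85),w1(467,27),w2(703,213)); d=show('rk hl',c1(375,38),w2(577,130))
print((a-b),(c-b),(d-a))
```

```text
sp hi [0.6355 0.3439 0.0931] res 0.0005
sp lo [0.5322 0.3148 0.1154] res 0.0005
sp mid [0.5831 0.3286 0.1077] res 0.0007
nv [0.3985 0.2716 0.0092] yaw -80.3 z [0.0077 0.0006 0.012  0.0164]
nr [ 0.4099 -0.1321  0.0041] yaw -89.5 z [0.0024 0.0067 0.0022 0.005 ]
nb [ 0.3974 -0.3217  0.0004] yaw -84.4 z [-0.0004  0.0015  0.0034 -0.0029]
rk ll [0.5496 0.1886 0.018 ] res 0.0043
rk lr [0.5236 0.0566 0.0361] res 0.0039
rk hr [0.6289 0.0362 0.0753] res 0.0038
rk hl [0.6612 0.1667 0.0355] res 0.0010
[ 0.02602858  0.13192335 -0.01813009] [ 0.1053112  -0.02041005  0.03915815] [ 0.11156935 -0.0219113   0.01755775]
```

Run:
```python
from h import *
T,W2=load('top0'),load('w2')
g=lambda p:onz(W2,(p[0]+.5)*.7-.5,(p[1]+.5)*.7-.5,.1175,True)
for p in [(374,88),(376,237),(376,160),(350,160),(401,160),(388,120),(363,120),(363,200),(388,200)]: print(p,g(p).round(4))
print(onz(T,(80.5)/4.5+154.5,148.5/4.5+174.5,.1175).round(4))
go(.58,.3265,.22,13.1)
```

```text
(374, 88) [0.6316 0.3413 0.1175]
(376, 237) [0.5321 0.3151 0.1175]
(376, 160) [0.5837 0.3279 0.1175]
(350, 160) [0.5796 0.345  0.1175]
(401, 160) [0.5878 0.3116 0.1175]
(388, 120) [0.6122 0.3268 0.1175]
(363, 120) [0.6083 0.3431 0.1175]
(363, 200) [0.555  0.3299 0.1175]
(388, 200) [0.5591 0.3134 0.1175]
[0.5812 0.3263 0.1175]
t 4.17 tcp [0.5107 0.2967 0.2995] yaw 14.2 gap 0.996 F [-0.   0.3 -0.6] gf 0
spin rows total 0.28 shift units [ 3.71 -0.67  3.98]
```

Emit:
send_rows(commands="85 0.96 -0.15 0.5 0;85 0.96 -0.15 0.5 0;85 0.96 -0.15 0.5 0;85 0.98 -0.15 0.5 0;85 0 0 1 0;85 0 0 1 0;85 0 0 1 0;85 0 0 1 0;85 0 0 1 0;85 0 0 1 0;85 0 0 0.6 0;85 0 0 0.6 0;85 0 0 0 0;85 0 0 0 0")

```text
t: 5.33
tcp_pos: [0.5831, 0.3272, 0.116]
tool_rot: [0.992, 0.123, -0.0, 0.0]
force: [0.7, -0.3, 0.6]
finger_gap: 0.996
gripper_force: 0.0
```

```bash
python3 -c "
from h import *
b=snap('wrist','w3'); go(.5825,.3275,.116)
cv2.imwrite('pics/w3x.png',cv2.resize(cv2.imread('pics/w3.png'),(800,600),interpolation=cv2.INTER_CUBIC))"
```

```text
t 5.38 tcp [0.5837 0.3276 0.1169] yaw 14.2 gap 0.996 F [0.8 0.1 0.5] gf 0
spin rows total 0.00 shift units [-0.06 -0.01  0.05]
```

View pics/w3x.png

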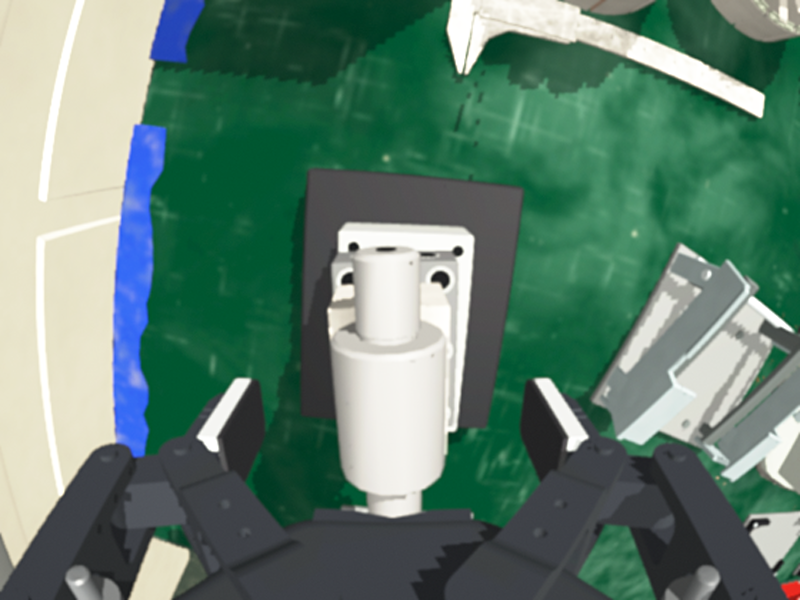

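Emit:
send_rows(commands="30 0 0 0 0;30 0 0 0 0;30 0 0 0 0;30 0 0 0 0;30 0 0 0 0;30 0 0 0 0;30 0 0 0 0;30 0 0 0 0", grip_force=50)

```text
t: 6.05
tcp_pos: [0.5835, 0.3279, 0.1169]
tool_rot: [0.992, 0.124, 0.001, -0.0]
force: [-1.2, -0.1, 5.4]
finger_gap: 0.4
gripper_force: 50.2
```

Emit:
send_rows(commands="30 0 0 -0.2 0;30 0 0 -0.5 0;30 0 0 -1 0;30 0 0 -1 0;30 0 0 -1 0;30 -0.7 0 -1 0;30 -1 0 -1 0;30 -1 0 0 0;30 -1 0 0 0;30 0 0 0 0;30 0 0 0 0")

```text
t: 6.97
tcp_pos: [0.509, 0.3089, 0.2293]
tool_rot: [0.992, 0.124, -0.002, 0.0]
force: [0.6, 1.0, -5.8]
finger_gap: 0.402
gripper_force: 50.7
```

```bash
python3 -c "
from h import *
b=snap('wrist','w4'); go(.5825,.3275,.116,79)
cv2.imwrite('pics/w4x.png',cv2.resize(cv2.imread('pics/w4.png'),(800,600),interpolation=cv2.INTER_CUBIC))"
```

```text
t 7.02 tcp [0.5107 0.3093 0.2296] yaw 14.2 gap 0.399 F [ 0.4 -0.  -7. ] gf 51
spin rows total -16.20 shift units [1.58 3.35 5.68]
```

View pics/w4x.png

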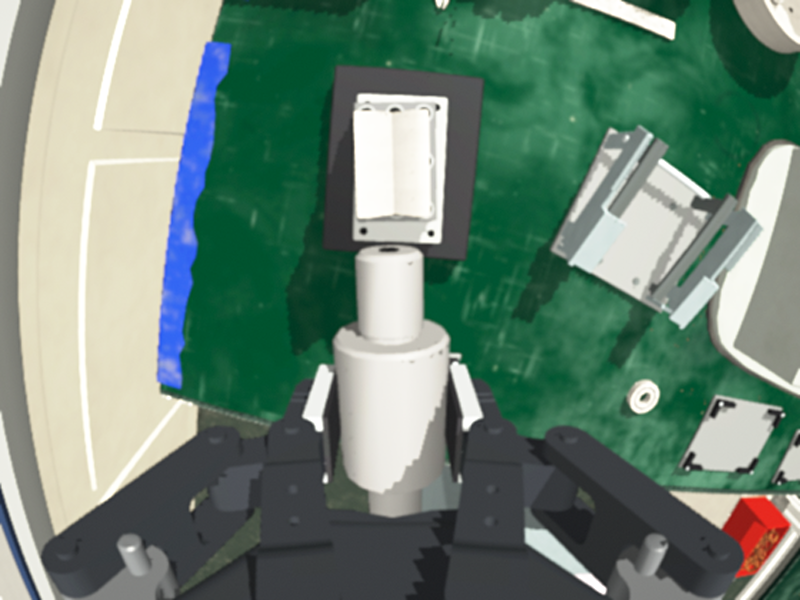

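Emit:
send_rows(commands="30 -0.17 0.94 0 0;30 -0.17 0.94 0 0;30 -0.17 0.94 0 0;30 -0.17 0.94 0 0;30 -0.17 0.94 0 0;30 -0.17 0.94 0 0;30 -0.17 0.94 0 0;30 -0.17 0.94 0 0;30 -0.17 0.94 0 0;30 -0.17 0.94 0 0;30 -0.17 0.94 0 0;30 0 0 0 0;30 0 0 0 0")

```text
t: 8.1
tcp_pos: [0.5269, 0.0987, 0.2299]
tool_rot: [0.993, 0.122, 0.0, -0.0]
force: [-0.6, 1.1, -6.6]
finger_gap: 0.396
gripper_force: 51.0
```

```bash
python3 -c "
from h import *
b=snap('wrist','w5'); go(.5825,.3275,.116,79)
cv2.imwrite('pics/w5x.png',cv2.resize(cv2.imread('pics/w5.png')[0:300,100:500],(800,600),interpolation=cv2.INTER_CUBIC))
W=load('w4')
for z,L in [(.105,[(355,109),(434,108),(434,217),(354,217)]),(.05,[(357,94),(447,98),(441,243),(353,241)]),(.02,[(336,66),(483,80),(465,259),(325,248)])]:
  P=np.array([onz(W,(a+.5)*.7-.5,(b+.5)*.7-.5,z,True)[:2] for a,b in L]); e=P[0]+P[1]-P[2]-P[3]
  print(P.mean(0).round(4),np.degrees(np.arctan2(e[1],e[0])).round(1),np.linalg.norm(np.roll(P,-1,0)-P,axis=1).round(4))
"
```

```text
t 8.15 tcp [0.5266 0.0995 0.2298] yaw 14.1 gap 0.400 F [-0.7  0.5 -6.8] gf 51
spin rows total -16.22 shift units [11.73  0.57  5.69]
[0.5826 0.3271] 13.9 [0.0433 0.0614 0.0449 0.0608]
[0.5794 0.3224] 12.3 [0.0599 0.0996 0.0606 0.1007]
[0.5844 0.3209] 9.7 [0.1082 0.1369 0.1069 0.1378]
```

View pics/w5x.png

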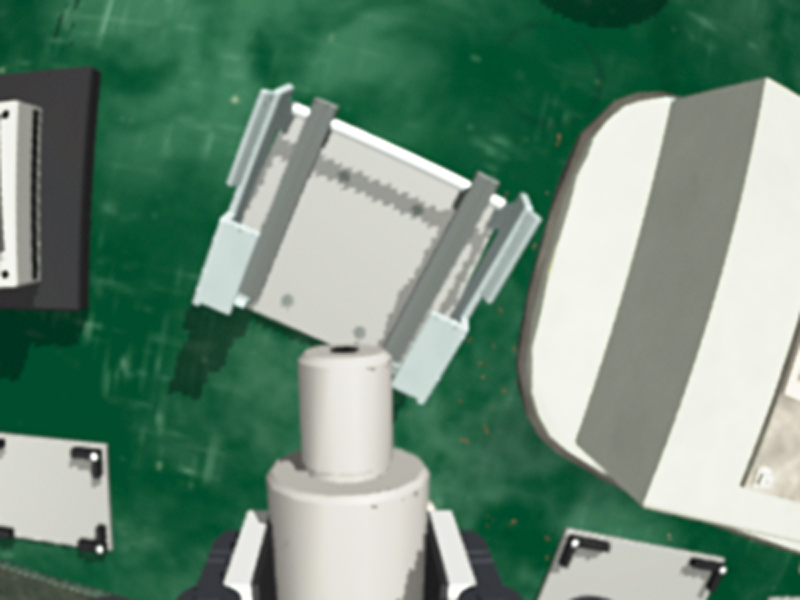

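Run:
```python
from h import *
W=load('w5'); print(W['eye'])
g=lambda p,z:onz(W,100+(p[0]+.5)/2-.5,(p[1]+.5)/2-.5,z,True)[:2]
for zl,zh in [(.04,.079),(.045,.079),(.035,.075)]:
    a,b=g((194,303),zl),g((425,404),zl); c,d=g((263,90),zh),g((541,217),zh)
    lo,hi=(a+b)/2,(c+d)/2
    print('low',lo.round(4),np.linalg.norm(a-b).round(4),'hi',hi.round(4),np.linalg.norm(c-d).round(4),'len',np.linalg.norm(hi-lo).round(4),'yaw',np.degrees(np.arctan2(*(hi-lo)[::-1])).round(1),[np.degrees(np.arctan2(*(a-b)[::-1])).round(1),np.degrees(np.arctan2(*(c-d)[::-1])).round(1)],'mid',((lo+hi)/2).round(4))
r1,r2=g((324,101),.066),g((486,177),.066); print('rails hi',((r1+r2)/2).round(4),np.linalg.norm(r1-r2))
```

```text
[0.59984659 0.11752303 0.36575991]
low [0.5345 0.1221] 0.1303 hi [0.6406 0.1032] 0.1348 len 0.1077 yaw -10.1 [np.float64(79.6), np.float64(79.8)] mid [0.5876 0.1126]
low [0.5355 0.122 ] 0.1283 hi [0.6406 0.1032] 0.1348 len 0.1067 yaw -10.2 [np.float64(79.6), np.float64(79.8)] mid [0.5881 0.1126]
low [0.5335 0.1222] 0.1323 hi [0.6412 0.103 ] 0.1367 len 0.1093 yaw -10.1 [np.float64(79.6), np.float64(79.8)] mid [0.5873 0.1126]
rails hi [0.648  0.1034] 0.08153061148691314
```

Emit:
send_rows(commands="30 0 0 0 -0.5;30 0 0 0 -1;30 0 0 0 -1;30 0 0 0 -1;30 0 0 0 -1;30 0 0 0 -1;30 0 0 0 -1;30 0 0 0 -1;30 0 0 0 -1;30 0 0 0 -1;30 0 0 0 -1;30 0 0 0 -1;30 0 0 0 -1;30 0 0 0 -1;30 0 0 0 -1;30 0 0 0 -1;30 0 0 0 -0.92;30 0 0 0 0;30 0 0 0 0")

```text
t: 9.73
tcp_pos: [0.5259, 0.1006, 0.23]
tool_rot: [0.767, 0.642, 0.0, -0.0]
force: [0.1, 0.1, -6.6]
finger_gap: 0.401
gripper_force: 50.9
```

```bash
python3 -c "
from h import *
go(.6097,.1085,.09,79.8)"
```

```text
t 9.73 tcp [0.5259 0.1006 0.23  ] yaw 79.8 gap 0.401 F [ 0.1  0.1 -6.6] gf 51
spin rows total 0.01 shift units [1.13 4.05 7.  ]
```

Move over at height, then down to z≈0.09 and look from the side before lowering.

Emit:
send_rows(commands="30 0.28 1 0 0;30 0.28 1 0 0;30 0.28 1 0 0;30 0.28 1 0 0;30 0 0.05 1 0;30 0 0 1 0;30 0 0 1 0;30 0 0 1 0;30 0 0 1 0;30 0 0 1 0;30 0 0 1 0;30 0 0 0 0;30 0 0 0 0")

```text
t: 10.82
tcp_pos: [0.6086, 0.108, 0.0889]
tool_rot: [0.767, 0.642, -0.001, -0.001]
force: [0.5, -0.1, -5.8]
finger_gap: 0.405
gripper_force: 51.6
```

```bash
python3 -c "
from h import *
go(.6097,.1085,.057,79.8)
snap('top','t6');snap('wrist','w6');snap('side','s6')
a=cv2.resize(cv2.imread('pics/w6.png'),(400,300));b=cv2.resize(cv2.imread('pics/t6.png')[170:260,220:310],(300,300),interpolation=cv2.INTER_CUBIC);c=cv2.resize(cv2.imread('pics/s6.png')[190:290,220:340],(700,300)[0:1]+(300,) if 0 else (360,300),interpolation=cv2.INTER_CUBIC)
cv2.imwrite('pics/m6.png',np.vstack([np.hstack([a,b]),np.hstack([c,np.zeros((300,340,3),np.uint8)])]))"
```

```text
t 10.82 tcp [0.6086 0.108  0.0889] yaw 79.8 gap 0.405 F [ 0.5 -0.1 -5.8] gf 52
spin rows total 0.01 shift units [0.03 0.05 1.59]
```

View pics/m6.png

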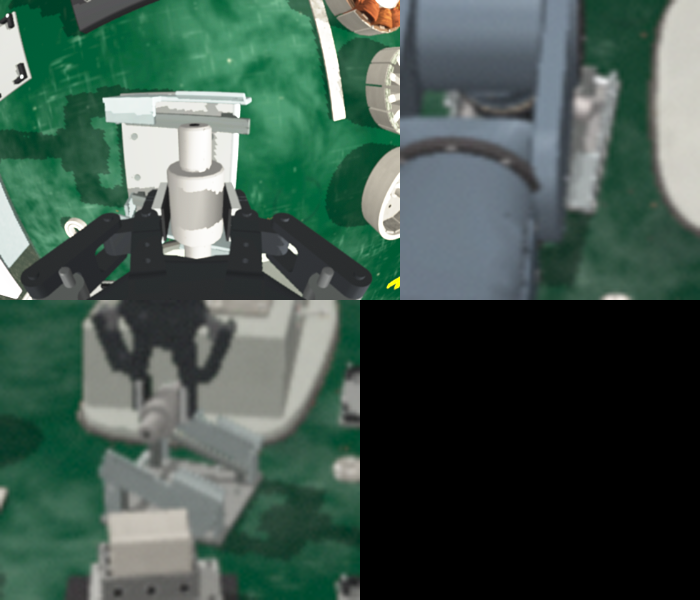

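Emit:
send_rows(commands="30 0 0.05 0.6 0;30 0 0 0.6 0;30 0 0 0.35 0;30 0 0 0 0;30 0 0 0 0")

```text
t: 11.38
tcp_pos: [0.6096, 0.1075, 0.058]
tool_rot: [0.767, 0.642, -0.001, -0.001]
force: [0.4, 0.1, -6.2]
finger_gap: 0.396
gripper_force: 51.7
```

Emit:
send_rows(commands="30 0 0 0.1 0;30 0 0 0.1 0;30 0 0 0 0;30 0 0 0 0")

```text
t: 11.72
tcp_pos: [0.6105, 0.1075, 0.0552]
tool_rot: [0.767, 0.642, 0.0, 0.0]
force: [0.2, 0.0, -6.1]
finger_gap: 0.405
gripper_force: 51.7
```

Emit:
send_rows(commands="30 0 0 0.1 0;30 0 0 0.05 0;30 0 0 0 0;30 0 0 0 0")

```text
t: 12.05
tcp_pos: [0.611, 0.1075, 0.053]
tool_rot: [0.767, 0.642, 0.0, 0.0]
force: [-1.0, 0.1, -0.7]
finger_gap: 0.4
gripper_force: 52.4
```

Emit:
send_rows(commands="40 0 0 0 0;44 0 0 0 0;50 0 0 0 0;55 0 0 0 0;55 0 0 -0.3 0;55 0 0 -0.5 0;55 0 0 -1 0;55 0 0 -1 0;55 0 0 -1 0;55 0 0 -1 0;55 0 0 -1 0;55 0 0 -1 0;55 0 0 0 0")

```text
t: 13.13
tcp_pos: [0.6141, 0.1075, 0.194]
tool_rot: [0.767, 0.642, 0.004, 0.004]
force: [0.8, -0.3, 1.3]
finger_gap: 0.641
gripper_force: 0.0
```

```bash
python3 -c "
from h import *
go(.5826,.3271,.19,13.9)
snap('wrist','w7');snap('side','s7')
a=cv2.resize(cv2.imread('pics/w7.png'),(560,420));c=cv2.resize(cv2.imread('pics/s7.png')[220:280,240:320],(240,180),interpolation=cv2.INTER_CUBIC)
a[240:,320:]=c;cv2.imwrite('pics/m7.png',a)"
```

```text
t 13.13 tcp [0.6141 0.1075 0.194 ] yaw 79.9 gap 0.641 F [ 0.8 -0.3  1.3] gf 0
spin rows total 16.50 shift units [  1.11 -11.04   0.2 ]
```

View pics/m7.png

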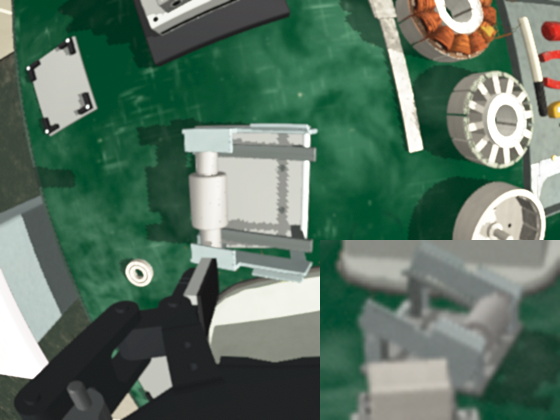

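Emit:
send_rows(commands="85 0 0 0 1;85 0 0 0 1;85 0 0 0 1;85 0 0 0 1;85 0 0 0 1;85 0 0 0 1;85 0 0 0 1;85 0 0 0 1;85 0 0 0 1;85 0 0 0 1;85 0 0 0 1;85 0 0 0 1;85 0 0 0 1;85 0 0 0 1;85 0 0 0 1;85 0 0 0 1;85 0 0 0 0.5")

```text
t: 14.65
tcp_pos: [0.6096, 0.1074, 0.1865]
tool_rot: [0.993, 0.119, -0.001, -0.0]
force: [0.4, -0.1, -0.3]
finger_gap: 0.997
gripper_force: 0.0
```

Emit:
send_rows(commands="85 0.1 -1 0 0;85 0.1 -1 0 0;85 0.1 -1 0 0;85 0.1 -1 0 0;85 0.1 -1 0 0;85 0.1 -1 0 0;85 0.1 -1 0 0;85 0.1 -1 0 0;85 0.1 -1 0 0;85 0.1 -1 0 0;85 0.1 -1 0 0;85 0 0 0 0;85 0 0 0 0")

```text
t: 15.73
tcp_pos: [0.578, 0.3269, 0.1866]
tool_rot: [0.993, 0.122, -0.001, 0.0]
force: [-0.1, -0.1, 0.4]
finger_gap: 0.993
gripper_force: 0.0
```

```bash
python3 -c "
from h import *
go(.5826,.3271,.087,13.9)"
```

```text
t 15.73 tcp [0.578  0.3269 0.1866] yaw 14.0 gap 0.993 F [-0.1 -0.1  0.4] gf 0
spin rows total 0.02 shift units [0.22 0.04 4.98]
```

Emit:
send_rows(commands="85 0.22 0.04 1 0;85 0 0 1 0;85 0 0 1 0;85 0 0 1 0;85 0 0 0.7 0;85 0 0 0.28 0;85 0 0 0 0;35 0 0 0 0;35 0 0 0 0;35 0 0 0 0;35 0 0 0 0;35 0 0 0 0;35 0 0 0 0;35 0 0 0 0;35 0 0 0 0", grip_force=60)

```text
t: 16.98
tcp_pos: [0.5846, 0.3271, 0.0902]
tool_rot: [0.993, 0.121, 0.002, -0.0]
force: [-0.3, -0.3, 6.5]
finger_gap: 0.456
gripper_force: 63.5
```

Emit:
send_rows(commands="35 0 0 -0.1 0;35 0 0 -0.3 0;35 0 0 -0.6 0;35 0 0 -1 0;35 0 0 -1 0;35 0 0 -1 0;35 0 0 0 0")

```text
t: 17.57
tcp_pos: [0.586, 0.3276, 0.1734]
tool_rot: [0.993, 0.121, 0.004, -0.001]
force: [1.0, 1.4, -3.2]
finger_gap: 0.456
gripper_force: 62.6
```

```bash
python3 -c "
from h import *
go(.51,.30,.17)
snap('wrist','w8')
cv2.imwrite('pics/w8x.png',cv2.resize(cv2.imread('pics/w8.png'),(800,600),interpolation=cv2.INTER_CUBIC))"
```

```text
t 17.57 tcp [0.586  0.3276 0.1734] yaw 13.9 gap 0.456 F [ 1.   1.4 -3.2] gf 63
spin rows total 0.00 shift units [-4.02  0.43  0.17]
```

Emit:
send_rows(commands="35 -0.5 0 0 -0.4;35 0 0 0 -1;35 0 0 0 -1;35 0 0 0 -1;35 0 0 0 -1;35 0 0 0 -1;35 0 0 0 -1;35 0 0 0 -1;35 0 0 0 -1;35 0 0 0 -1;35 0 0 0 -1;35 0 0 0 -1;35 0 0 0 -1;35 0 0 0 -1;35 0 0 0 -1;35 0 0 0 -1;35 0 0 0 -1;35 0 0 0 -1")

```text
t: 19.12
tcp_pos: [0.5724, 0.3237, 0.1664]
tool_rot: [0.745, 0.667, -0.002, -0.001]
force: [-0.2, 0.8, -3.6]
finger_gap: 0.453
gripper_force: 62.2
```

Emit:
send_rows(commands="35 0 0 0 -1;35 0 0 0 -1;35 0 0 0 -1;35 0 0 0 -1;35 0 0 0 0;35 0 0 0 0")

```text
t: 19.62
tcp_pos: [0.5728, 0.3238, 0.1669]
tool_rot: [0.647, 0.763, -0.001, -0.001]
force: [-0.5, 0.3, -4.6]
finger_gap: 0.455
gripper_force: 62.2
```

Run:
```python
from h import *
T=load('top0')
f=lambda p,o,k:((p[0]+.5)/k+o[0]-.5,(p[1]+.5)/k+o[1]-.5)
for n,L in [('w1',[(138,186),(220,186),(219,259),(139,259)]),('w2',[(344,319),(439,325),(433,397),(341,392)]),('w1',[(510,244),(621,280),(592,354),(484,331)]),('w1',[(655,310),(722,322),(700,383),(638,372)])]:
  P=np.array([onz(load(n),*f(p,(0,0),1/.7),.004,True)[:2] for p in L]);e=P[1]-P[0]+P[2]-P[3];print(n,P.mean(0).round(4),np.degrees(np.arctan2(e[1],e[0])).round(1),np.linalg.norm(np.roll(P,-1,0)-P,axis=1).round(3))
go(.398,.271,.10,99.5)
```

```text
w1 [0.3982 0.2757] -78.8 [0.098 0.076 0.099 0.08 ]
w2 [0.3954 0.2721] -79.4 [0.094 0.081 0.097 0.082]
w1 [ 0.4093 -0.1319] -90.0 [0.136 0.09  0.132 0.095]
w1 [ 0.3983 -0.3189] -86.1 [0.112 0.085 0.107 0.078]
t 19.62 tcp [0.5728 0.3238 0.1669] yaw 99.4 gap 0.455 F [-0.5  0.3 -4.6] gf 62
spin rows total -0.03 shift units [-1.16 -9.06  3.35]
```

Emit:
send_rows(commands="35 -0.11 -0.9 0 0;35 -0.11 -0.9 0 0;35 -0.11 -0.9 0 0;35 -0.11 -0.9 0.1 0;35 -0.11 -0.9 0.3 0;35 -0.11 -0.9 0.5 0;35 -0.11 -0.9 0.6 0;35 -0.11 -0.9 0.6 0;35 -0.11 -0.9 0.6 0;35 -0.11 -0.9 0.6 0;35 0 0 1 0;35 0 0 0.8 0;35 0 0 0 0;35 0 0 0 0")

```text
t: 20.78
tcp_pos: [0.3997, 0.2728, 0.066]
tool_rot: [0.647, 0.763, -0.001, -0.0]
force: [0.5, 0.2, -3.4]
finger_gap: 0.459
gripper_force: 62.3
```

```bash
python3 -c "
from h import *
go(.397,.272,.0192,99.5)
s=snap('wrist','w9');
cv2.imwrite('pics/w9x.png',np.hstack([cv2.resize(cv2.imread('pics/w9.png')[120:,100:450],(440,375),interpolation=cv2.INTER_CUBIC),cv2.resize(cv2.imread('pics/w8.png')[100:400,120:408],(360,375),interpolation=cv2.INTER_CUBIC)]))"
```

```text
t 20.78 tcp [0.3997 0.2728 0.066 ] yaw 99.4 gap 0.459 F [ 0.5  0.2 -3.4] gf 62
spin rows total -0.02 shift units [-0.02 -0.14  2.34]
```

View pics/w9x.png

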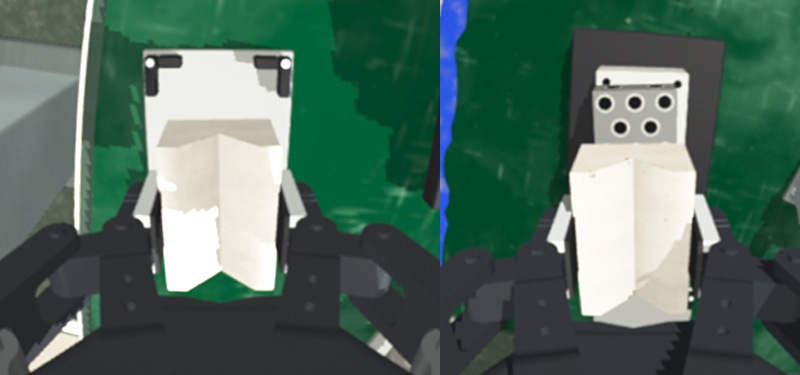

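```bash
python3 -c "
from h import *
s=load('w9');r=readout.sense();R=Ro.from_quat(r['tool_rot']).as_matrix();p=r['tcp_pos']
for u,v,z in [(150,62,.012),(287,62,.012),(145,50,.004),(293,50,.004)]:
  P=onz(s,u/440*350+100,v/375*300+120,z,True);print(P.round(4),(R.T@(P-p)).round(4))
s=load('w8')
for u,v in [(156,87),(234,87),(158,112)]:
  print('blk',onz(s,u*.8+120,v*.8+100,.075,True).round(4))
for u,v in [(156,67),(250,70)]:
  print('ris',onz(s,u*.8+120,v*.8+100,.05,True).round(4))
"
```

```text
[0.3609 0.3101 0.012 ] [ 0.0431 -0.0329  0.0547]
[0.425  0.3207 0.012 ] [0.043  0.0321 0.0547]
[0.3565 0.3142 0.004 ] [ 0.0478 -0.0366  0.0627]
[0.4283 0.326  0.004 ] [0.0477 0.0362 0.0627]
blk [0.6159 0.3583 0.075 ]
blk [0.6268 0.3139 0.075 ]
blk [0.6015 0.3538 0.075 ]
ris [0.6242 0.3625 0.05  ]
ris [0.6369 0.3033 0.05  ]
```

Emit:
send_rows(commands="35 0 0 0.8 0;35 0 0 0.8 0;35 0 0 0.4 0;35 0 0 0.1 0;35 0 0 0 0;35 0 0 0 0")

```text
t: 21.33
tcp_pos: [0.4005, 0.2731, 0.0252]
tool_rot: [0.646, 0.763, 0.001, 0.0]
force: [0.0, -0.1, -3.6]
finger_gap: 0.457
gripper_force: 62.3
```

Emit:
send_rows(commands="35 0 0 0.1 0;35 0 0 0 0;35 0 0 0 0")

```text
t: 21.58
tcp_pos: [0.4001, 0.273, 0.0229]
tool_rot: [0.646, 0.763, 0.0, 0.0]
force: [0.6, 0.2, -3.8]
finger_gap: 0.46
gripper_force: 62.3
```

Emit:
send_rows(commands="35 0 0 0.1 0;35 0 0 0 0;35 0 0 0 0")

```text
t: 21.83
tcp_pos: [0.3998, 0.2729, 0.0205]
tool_rot: [0.646, 0.763, -0.0, -0.0]
force: [0.6, 0.5, -4.0]
finger_gap: 0.455
gripper_force: 62.3
```

Emit:
send_rows(commands="35 0 0 0.07 0;35 0 0 0 0;35 0 0 0 0")

```text
t: 22.08
tcp_pos: [0.4, 0.2729, 0.0192]
tool_rot: [0.646, 0.763, 0.0, 0.0]
force: [1.0, 0.0, -1.6]
finger_gap: 0.456
gripper_force: 62.7
```

Emit:
send_rows(commands="42 0 0 0 0;48 0 0 0 0;56 0 0 0 0;65 0 0 0 0;65 0 0 0 0;65 0 0 -0.3 0;65 0 0 -0.8 0;65 0 0 -1 0;70 0 0 -1 0;80 0 0 -1 0;85 0 0 -1 0;85 0 0 -1 0;85 0 0 -1 0;85 0 0 0 0")

```text
t: 23.25
tcp_pos: [0.4018, 0.2738, 0.1648]
tool_rot: [0.646, 0.763, 0.003, 0.002]
force: [-0.3, 0.4, -0.7]
finger_gap: 0.993
gripper_force: 0.0
```

Emit:
send_rows(commands="85 0 0 0 1;85 0 0 0 1;85 0 0 0 1;85 0 0 0 1;85 0 0 0 1;85 0 0 0 1;85 0 0 0 1;85 0 0 0 1;85 0 0 0 1;85 0 0 0 1;85 0 0 0 1;85 0 0 0 1;85 0 0 0 1;85 0 0 0 1;85 0 0 0 1;85 0 0 0 1;85 0 0 0 1;85 0 0 0 1;85 0 0 0 1;85 0 0 0 1")

```text
t: 24.92
tcp_pos: [0.3993, 0.2726, 0.1606]
tool_rot: [0.986, 0.167, -0.001, 0.0]
force: [0.4, 0.7, 0.3]
finger_gap: 0.999
gripper_force: 0.0
```

Emit:
send_rows(commands="85 0 0 0 1;85 0 0 0 0.4;85 0 0 0 0;85 0 0 0 0")

```text
t: 25.25
tcp_pos: [0.3995, 0.2727, 0.1608]
tool_rot: [0.993, 0.121, -0.0, 0.0]
force: [0.4, 0.2, 0.5]
finger_gap: 0.996
gripper_force: 0.0
```

```bash
python3 -c "
from h import *
go(.51,.3095,.2,13.8);snap('wrist','w10')"
```

```text
t 25.25 tcp [0.3995 0.2727 0.1608] yaw 13.9 gap 0.996 F [0.4 0.2 0.5] gf 0
spin rows total 0.03 shift units [ 5.81 -0.47 -1.96]
```

Emit:
send_rows(commands="85 0.97 -0.08 -0.33 0;85 0.97 -0.08 -0.33 0;85 0.97 -0.08 -0.33 0;85 0.97 -0.08 -0.33 0;85 0.97 -0.08 -0.33 0;85 0.97 -0.08 -0.33 0;85 0 0 0 0;85 0 0 0 0")

```text
t: 25.97
tcp_pos: [0.5108, 0.31, 0.2005]
tool_rot: [0.993, 0.121, -0.0, 0.0]
force: [-1.1, 0.0, -0.1]
finger_gap: 0.996
gripper_force: 0.0
```

```bash
python3 -c "
from h import *
s=snap('wrist','w11');go(.583,.3265,.066,13.8)
# rectify: orthographic warp to plane z=.075, 0.25mm px, and segment block top (grey) by brightness along mid lines
def ortho(s,z,cx,cy,h=.08,r=.0005):
    xs=np.arange(cx+h,cx-h,-r);ys=np.arange(cy+h,cy-h,-r)
    m=np.array([[proj(s,(x,y,z),True) for y in ys] for x in xs],np.float32)
    return cv2.remap(cv2.imread('pics/w11.png'),m[...,0],m[...,1],cv2.INTER_LINEAR)
a=ortho(s,.075,.583,.3265);b=ortho(s,.05,.583,.3265)
cv2.imwrite('pics/o11.png',np.hstack([cv2.resize(a,(400,400)),cv2.resize(b,(400,400))]))"
```

```text
t 26.02 tcp [0.5093 0.3096 0.1999] yaw 13.9 gap 0.999 F [-0.4  0.2 -0.5] gf 0
spin rows total 0.02 shift units [3.78 0.06 6.7 ]
```

View pics/o11.png

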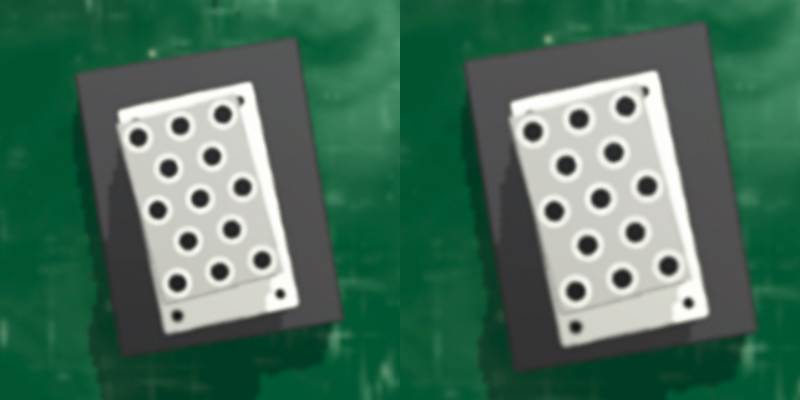

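Emit:
send_rows(commands="85 0 0 0 -0.33;85 0.95 0 0.4 0;85 0.95 0 0.4 0;85 0.95 0 0.4 0;85 0.95 0 0.4 0;85 0 0 1 0;85 0 0 1 0;85 0 0 1 0;85 0 0 1 0;85 0 0 0.6 0;85 0 0 0.3 0;85 0 0 0.15 0;85 0 0 0 0;85 0 0 0 0")

```text
t: 27.18
tcp_pos: [0.5844, 0.3303, 0.0687]
tool_rot: [0.991, 0.132, 0.001, -0.0]
force: [-0.3, -0.0, 0.3]
finger_gap: 0.996
gripper_force: 0.0
```

```bash
python3 -c "
from h import *
go(.5838,.3265,.067,15.2)"
```

```text
t 27.18 tcp [0.5844 0.3303 0.0687] yaw 15.2 gap 0.996 F [-0.3 -0.   0.3] gf 0
spin rows total 0.00 shift units [-0.08  0.17  0.08]
```

Emit:
send_rows(commands="85 0 0.17 0.07 0;85 0 0 0 0;42 0 0 0 0;42 0 0 0 0;42 0 0 0 0;42 0 0 0 0;42 0 0 0 0;42 0 0 0 0;42 0 0 0 0", grip_force=70)

```text
t: 27.93
tcp_pos: [0.5853, 0.3267, 0.0672]
tool_rot: [0.991, 0.132, 0.001, 0.0]
force: [-0.5, -1.4, 5.1]
finger_gap: 0.564
gripper_force: 75.9
```

Emit:
send_rows(commands="42 0 0 -0.1 0;42 0 0 -0.2 0;42 0 0 -0.6 0;42 0 0 -1 0;42 0 0 -1 0;42 0 0 -1 0;42 0 0 -1 0;42 0 0 -1 0;42 0 0 -1 0;42 0 0 0 0")

```text
t: 28.77
tcp_pos: [0.5869, 0.3278, 0.2091]
tool_rot: [0.991, 0.132, 0.004, -0.001]
force: [1.1, 0.5, -5.5]
finger_gap: 0.561
gripper_force: 74.8
```

```bash
python3 -c "
from h import *
go(.405,.272,.20,95)"
```

```text
t 28.77 tcp [0.5869 0.3278 0.2091] yaw 15.2 gap 0.561 F [ 1.1  0.5 -5.5] gf 75
spin rows total -19.95 shift units [-1.99 -9.3   0.45]
```

Emit:
send_rows(commands="42 0 0 0 -1;42 0 0 0 -1;42 0 0 0 -1;42 0 0 0 -1;42 0 0 0 -1;42 0 0 0 -1;42 0 0 0 -1;42 0 0 0 -1;42 0 0 0 -1;42 0 0 0 -1;42 0 0 0 -1;42 0 0 0 -1;42 0 0 0 -1;42 0 0 0 -1;42 0 0 0 -1;42 0 0 0 -1;42 0 0 0 -1;42 0 0 0 -1;42 0 0 0 -1;42 0 0 0 -1")

```text
t: 30.43
tcp_pos: [0.5836, 0.3264, 0.2023]
tool_rot: [0.673, 0.74, -0.002, -0.001]
force: [0.3, -0.0, -5.9]
finger_gap: 0.566
gripper_force: 74.7
```

Emit:
send_rows(commands="42 -0.45 -0.38 0 0;42 -0.89 -0.765 0.1 0;42 -0.89 -0.765 0.1 0;42 -0.89 -0.765 0.1 0;42 -0.89 -0.765 0.1 0;42 -0.89 -0.765 0.1 0;42 -0.89 -0.765 0.1 0;42 -0.89 -0.765 0.1 0;42 -0.89 -0.765 0.1 0;42 -0.89 -0.765 0.1 0;42 -0.89 -0.765 0.1 0;42 -0.89 -0.765 0.1 0;42 -0.89 -0.765 0 0;42 -0.45 -0.38 0 0;42 0 0 0 0")

```text
t: 31.68
tcp_pos: [0.4051, 0.077, 0.1817]
tool_rot: [0.675, 0.738, -0.001, -0.001]
force: [-0.9, 0.0, -5.4]
finger_gap: 0.564
gripper_force: 74.6
```

```bash
python3 -c "
from h import *
go(.398,-.321,.16,95.2)"
```

```text
t 31.68 tcp [0.4051 0.077  0.1817] yaw 95.1 gap 0.564 F [-0.9  0.  -5.4] gf 75
spin rows total -0.03 shift units [-19.78  -2.16   1.09]
```

Emit:
send_rows(commands="42 -0.5 -0.05 0 0;42 -1 -0.11 0 0;42 -1 -0.11 0 0;42 -1 -0.11 0 0;42 -1 -0.11 0 0;42 -1 -0.11 0 0;42 -1 -0.11 0 0;42 -1 -0.11 0 0;42 -1 -0.11 0 0;42 -1 -0.11 0 0;42 -1 -0.11 0 0;42 -1 -0.11 0 0;42 -1 -0.11 0 0;42 -1 -0.11 0 0;42 -1 -0.11 0 0;42 -1 -0.11 0 0;42 -1 -0.11 0 0;42 -1 -0.11 0 0;42 -1 -0.11 0 0;42 -1 -0.11 0 0")

```text
t: 33.35
tcp_pos: [0.4015, -0.3151, 0.182]
tool_rot: [0.674, 0.738, 0.0, 0.0]
force: [-0.1, 0.6, -5.2]
finger_gap: 0.568
gripper_force: 74.7
```

Emit:
send_rows(commands="42 -0.28 0 0 0;42 0 0 0.5 0;42 0 0 1 0;42 0 0 1 0;42 0 0 1 0;42 0 0 1 0;42 0 0 0.3 0;42 0 0 0 0;42 0 0 0 0")

```text
t: 34.1
tcp_pos: [0.4013, -0.3189, 0.0861]
tool_rot: [0.674, 0.739, 0.0, -0.001]
force: [0.1, -0.2, -5.8]
finger_gap: 0.564
gripper_force: 74.6
```

Run:
```python
from h import *
s=snap('wrist','w12'); go(.3975,-.321,.0212,95.2)
r=readout.sense();R=Ro.from_quat(r['tool_rot']).as_matrix();p=r['tcp_pos']
img=cv2.cvtColor(cv2.imread('pics/w12.png'),cv2.COLOR_BGR2HSV)
# white dots inside dark locators: look near the expected place
for sy in (-1,1):
    e=p+R@np.array([.050,sy*.0375,0]);e[2]=.012; u,v=proj(s,e,True)
    g=img[int(v)-22:int(v)+22,int(u)-22:int(u)+22,2]
    dark=(g<70).astype(np.uint8); n,l,st,ce=cv2.connectedComponentsWithStats(dark)
    k=[i for i in range(1,n) if st[i,4]>25]
    print('exp',round(u,1),round(v,1)); print([(st[i].tolist(),ce[i].round(1).tolist()) for i in k])
    print('\n'.join(''.join('#' if x<70 else ('.' if x<200 else 'o') for x in row) for row in g))
```

```text
t 34.15 tcp [ 0.4016 -0.3196  0.0868] yaw 95.2 gap 0.562 F [ 0.1 -0.5 -5. ] gf 75
spin rows total 0.01 shift units [-0.05 -0.21  3.28]
exp 216.6 155.7
[([0, 7, 43, 37, 863], [14.5, 25.8])]
............................................
............................................
............................................
............................................
............................................
............................................
............................................
.............####...........................
.............########..##...................
#####........#############..................
###########################..........#......
############################................
####################........................
#############...............................
############............................oooo
############................................
############................................
############.....#####...##################.
############......#########################.
############.....o..#######################.
###########
[... 2436 characters left out ...]
.........................
...........########.........................
...........########.........................
...........########.........................
...........########.........................
...........########.........................
...........########.........................
...........########.........................
...........########.........................
...........########.........................
...........########.........................
...........########.........................
...........########.........................
...........########.........................
...........########.........................
...........########.........................
```

Run:
```python
from h import *
s=load('w12');r=readout.sense();R=Ro.from_quat(r['tool_rot']).as_matrix();p=r['tcp_pos']
for u,v in [(211.2,155),(324.6,152.6)]:
  P=onz(s,u,v,.012,True);print(P.round(4),(R.T@(P-p)).round(4))
```

```text
[ 0.3561 -0.273   0.012 ] [ 0.0506 -0.0411  0.0747]
[ 0.4298 -0.2649  0.012 ] [0.0519 0.033  0.0748]
```

Emit:
send_rows(commands="42 0.13 -0.2 0 -0.25;42 0 0 0.8 0;42 0 0 0.8 0;42 0 0 0.8 0;42 0 0 0.4 0;42 0 0 0.2 0;42 0 0 0 0;42 0 0 0 0")

```text
t: 34.82
tcp_pos: [0.3971, -0.3179, 0.0269]
tool_rot: [0.668, 0.744, -0.0, 0.001]
force: [-1.1, -0.5, -5.8]
finger_gap: 0.566
gripper_force: 74.6
```

Emit:
send_rows(commands="42 0 0 0.1 0;42 0 0 0 0;42 0 0 0 0")

```text
t: 35.07
tcp_pos: [0.3971, -0.3178, 0.0248]
tool_rot: [0.668, 0.744, -0.0, 0.001]
force: [0.6, 0.0, -5.1]
finger_gap: 0.567
gripper_force: 74.7
```

Emit:
send_rows(commands="42 0 0 0.1 0;42 0 0 0 0;42 0 0 0 0")

```text
t: 35.32
tcp_pos: [0.3968, -0.3175, 0.0223]
tool_rot: [0.668, 0.744, 0.0, -0.0]
force: [-0.2, -0.3, -5.7]
finger_gap: 0.565
gripper_force: 74.7
```

Emit:
send_rows(commands="42 0 0 0.08 0;42 0 0 0 0;42 0 0 0 0")

```text
t: 35.57
tcp_pos: [0.3969, -0.3177, 0.0211]
tool_rot: [0.668, 0.744, -0.0, 0.0]
force: [-0.6, 0.3, 1.1]
finger_gap: 0.564
gripper_force: 75.4
```

Emit:
send_rows(commands="52 0 0 0 0;58 0 0 0 0;64 0 0 0 0;70 0 0 0 0;70 0 0 0 0;70 0 0 -0.3 0;70 0 0 -0.8 0;70 0 0 -1 0;70 0 0 -1 0;70 0 0 -1 0;70 0 0 -1 0;70 0 0 -1 0;70 0 0 -1 0;70 0 0 -1 0;70 0 0 -1 0;70 0 0 0 0")

```text
t: 36.9
tcp_pos: [0.3983, -0.3192, 0.2067]
tool_rot: [0.668, 0.744, -0.001, 0.004]
force: [0.0, -0.6, 0.5]
finger_gap: 0.819
gripper_force: 0.0
```

Emit:
send_rows(commands="85 1 0.13 0 0;85 1 0.13 0 0;85 1 0.13 0 0;85 1 0.13 0 0;85 1 0.13 0 0;85 1 0.13 0 0;85 1 0.13 0 0;85 1 0.13 0 0;85 1 0.13 0 0;85 1 0.13 0 0;85 1 0.13 0 0;85 1 0.13 0 0;85 1 0.13 0 0;85 1 0.13 0 0;85 1 0.13 0 0;85 1 0.13 0 0;85 1 0.13 0 0;85 1 0.13 0 0;85 1 0.13 0 0;85 1 0.13 0 0")

```text
t: 38.57
tcp_pos: [0.4046, 0.0868, 0.2023]
tool_rot: [0.668, 0.744, -0.0, -0.0]
force: [1.0, -1.2, 0.5]
finger_gap: 0.995
gripper_force: 0.0
```

```bash
python3 -c "
from h import *
go(.51,.307,.2)"
```

```text
t 38.57 tcp [0.4046 0.0868 0.2023] yaw 96.2 gap 0.995 F [ 1.  -1.2  0.5] gf 0
spin rows total 0.00 shift units [10.38  6.43  0.12]
```

Translate, then spin +21 rows to yaw 12.

Emit:
send_rows(commands="85 0.94 0.58 0 0;85 0.94 0.58 0 0;85 0.94 0.58 0 0;85 0.94 0.58 0 0;85 0.94 0.58 0 0;85 0.94 0.58 0 0;85 0.94 0.58 0 0;85 0.94 0.58 0 0;85 0.94 0.58 0 0;85 0.94 0.58 0 0;85 0.94 0.58 0 0")

```text
t: 39.48
tcp_pos: [0.5095, 0.3059, 0.2019]
tool_rot: [0.668, 0.744, -0.001, -0.0]
force: [0.0, 0.0, 0.3]
finger_gap: 0.995
gripper_force: 0.0
```

Emit:
send_rows(commands="85 0 0 0 1;85 0 0 0 1;85 0 0 0 1;85 0 0 0 1;85 0 0 0 1;85 0 0 0 1;85 0 0 0 1;85 0 0 0 1;85 0 0 0 1;85 0 0 0 1;85 0 0 0 1;85 0 0 0 1;85 0 0 0 1;85 0 0 0 1;85 0 0 0 1;85 0 0 0 1;85 0 0 0 1;85 0 0 0 1;85 0 0 0 1;85 0 0 0 1")

```text
t: 41.15
tcp_pos: [0.5092, 0.3048, 0.2019]
tool_rot: [0.99, 0.139, -0.001, 0.0]
force: [0.3, -0.8, -0.7]
finger_gap: 0.992
gripper_force: 0.0
```

Emit:
send_rows(commands="85 0 0 0 1;85 0 0 0 0;85 0 0 0 0")

```text
t: 41.4
tcp_pos: [0.5093, 0.3049, 0.2021]
tool_rot: [0.994, 0.107, -0.001, 0.0]
force: [-0.8, -0.2, -0.1]
finger_gap: 0.995
gripper_force: 0.0
```

Run:
```python
from h import *
s=snap('wrist','w13');go(.5794,.3222,.046,12)
# riser top: bright low-saturation region in the ortho view of z=.05
xs=np.arange(.66,.50,-.0005);ys=np.arange(.40,.24,-.0005)
m=np.array([[proj(s,(x,y,.05),True) for y in ys] for x in xs],np.float32)
a=cv2.remap(cv2.imread('pics/w13.png'),m[...,0],m[...,1],cv2.INTER_LINEAR)
h=cv2.cvtColor(a,cv2.COLOR_BGR2HSV); k=((h[...,2]>140)&(h[...,1]<60)).astype(np.uint8)
k=cv2.morphologyEx(k,cv2.MORPH_OPEN,np.ones((5,5)))
c=max(cv2.findContours(k,0,2)[0],key=cv2.contourArea);(cx,cy),(w,hh),an=cv2.minAreaRect(c)
b=cv2.boxPoints(((cx,cy),(w,hh),an))
print('centre',.66-cy*.0005,.40-cx*.0005,'size',w*.0005,hh*.0005,'ang',an,'box',b.round().tolist())
```

```text
t 41.45 tcp [0.5095 0.305  0.2023] yaw 12.3 gap 0.992 F [-0.6 -0.4  0.2] gf 0
spin rows total 0.07 shift units [ 3.6  -0.11  7.81]
centre 0.5798656005859375 0.3225589294433594 size 0.10080538177490235 0.060890388488769535 ang 78.00310516357422 box [[74.0, 74.0], [193.0, 49.0], [235.0, 246.0], [116.0, 272.0]]
```

Emit:
send_rows(commands="85 0.9 -0.03 0.5 0.07;85 0.9 -0.03 0.5 0;85 0.9 -0.03 0.5 0;85 0.92 -0.03 0.5 0;85 0 0 1 0;85 0 0 1 0;85 0 0 1 0;85 0 0 1 0;85 0 0 1 0;85 0 0 0.6 0;85 0 0 0.3 0;85 0 0 0.25 0;85 0 0 0 0;85 0 0 0 0")

```text
t: 42.62
tcp_pos: [0.5807, 0.3227, 0.0404]
tool_rot: [0.995, 0.104, 0.001, -0.0]
force: [0.3, -0.7, 0.2]
finger_gap: 0.996
gripper_force: 0.0
```

```bash
python3 -c "
from h import *
go(.5799,.3226,.038,12)"
```

```text
t 42.62 tcp [0.5807 0.3227 0.0404] yaw 11.9 gap 0.996 F [ 0.3 -0.7  0.2] gf 0
spin rows total -0.02 shift units [-0.04 -0.    0.12]
```

Emit:
send_rows(commands="85 0 0 0.12 0;85 0 0 0 0;52 0 0 0 0;52 0 0 0 0;52 0 0 0 0;52 0 0 0 0;52 0 0 0 0;52 0 0 0 0", grip_force=70)

```text
t: 43.28
tcp_pos: [0.5808, 0.3227, 0.0384]
tool_rot: [0.995, 0.104, 0.001, -0.0]
force: [0.4, -0.4, 5.1]
finger_gap: 0.679
gripper_force: 79.4
```

Emit:
send_rows(commands="52 0 0 -0.1 0;52 0 0 -0.2 0;52 0 0 -0.6 0;52 0 0 -1 0;52 0 0 -1 0;52 0 0 -1 0;52 0 0 -1 0;52 0 0 -1 0;52 0 0 -1 0;52 0 0 -1 0;52 0 0 0 0")

```text
t: 44.2
tcp_pos: [0.5824, 0.3235, 0.2003]
tool_rot: [0.995, 0.104, 0.004, -0.001]
force: [2.5, 0.4, -1.7]
finger_gap: 0.682
gripper_force: 78.5
```

```bash
python3 -c "
from h import *
go(.41,-.132,.16,90.4)"
```

```text
t 44.20 tcp [0.5824 0.3235 0.2003] yaw 11.9 gap 0.682 F [ 2.5  0.4 -1.7] gf 79
spin rows total -19.62 shift units [-22.71  -8.78   2.01]
```

Emit:
send_rows(commands="52 0 0 0 -0.6;52 0 0 0 -1;52 0 0 0 -1;52 0 0 0 -1;52 0 0 0 -1;52 0 0 0 -1;52 0 0 0 -1;52 0 0 0 -1;52 0 0 0 -1;52 0 0 0 -1;52 0 0 0 -1;52 0 0 0 -1;52 0 0 0 -1;52 0 0 0 -1;52 0 0 0 -1;52 0 0 0 -1;52 0 0 0 -1;52 0 0 0 -1;52 0 0 0 -1;52 0 0 0 -1")

```text
t: 45.87
tcp_pos: [0.579, 0.3221, 0.1936]
tool_rot: [0.704, 0.71, -0.001, -0.001]
force: [0.2, 0.1, -3.5]
finger_gap: 0.681
gripper_force: 78.3
```

Emit:
send_rows(commands="52 -0.45 -0.36 0 0;52 -0.93 -0.72 0 0;52 -0.93 -0.72 0 0;52 -0.93 -0.72 0 0;52 -0.93 -0.72 0 0;52 -0.93 -0.72 0 0;52 -0.93 -0.72 0 0;52 -0.93 -0.72 0 0;52 -0.93 -0.72 0 0;52 -0.93 -0.72 0 0;52 -0.93 -0.72 0 0;52 -0.93 -0.72 0 0;52 -0.45 -0.36 0 0;52 0 0 0 0")

```text
t: 47.03
tcp_pos: [0.4058, 0.0978, 0.1948]
tool_rot: [0.706, 0.708, -0.001, -0.001]
force: [0.5, 0.8, -4.2]
finger_gap: 0.679
gripper_force: 78.3
```

```bash
python3 -c "
from h import *
go(.41,-.132,.09,90.4)"
```

```text
t 47.03 tcp [0.4058 0.0978 0.1948] yaw 90.2 gap 0.679 F [ 0.5  0.8 -4.2] gf 78
spin rows total -0.05 shift units [-11.49   0.13   5.24]
```

Emit:
send_rows(commands="52 -0.5 0 0 0;52 -1 0 0 0;52 -1 0 0 0;52 -1 0 0 0;52 -1 0 0 0;52 -1 0 0 0;52 -1 0 0 0;52 -1 0 0 0;52 -1 0 0 0;52 -1 0 0 0;52 -1 0 0 0;52 -1 0.1 0 0;52 0 0 0.5 0;52 0 0 1 0;52 0 0 1 0;52 0 0 1 0;52 0 0 1 0;52 0 0 0.7 0;52 0 0 0 0;52 0 0 0 0")

```text
t: 48.7
tcp_pos: [0.4127, -0.1314, 0.0907]
tool_rot: [0.705, 0.709, -0.0, -0.0]
force: [-0.6, -0.4, -4.4]
finger_gap: 0.68
gripper_force: 78.2
```

Run:
```python
from h import *
s=snap('wrist','w14'); go(.41,-.132,.0224,90.4)
r=readout.sense();R=Ro.from_quat(r['tool_rot']).as_matrix();p=r['tcp_pos']
g0=cv2.imread('pics/w14.png',0)
for sy in (-1,1):
    e=p+R@np.array([.0625,sy*.0425,0]);e[2]=.012; u,v=proj(s,e,True)
    g=g0[int(v)-22:int(v)+22,int(u)-22:int(u)+22]
    print('exp',int(u)-22,int(v)-22); print('\n'.join(''.join('#' if x<70 else ('.' if x<190 else 'o') for x in row) for row in g))
```

```text
t 48.75 tcp [ 0.413  -0.1316  0.0914] yaw 90.3 gap 0.679 F [ 0.3  0.3 -4.2] gf 78
spin rows total -0.01 shift units [-0.02 -0.15  3.45]
exp 187 113
.........................##.................
............................................
............................................
............................................
............................................
............................................
............................................
............................................
............................................
............................................
............................#...............
.............##.............................
............................................
............................................
............................................
................................########.###
.......................#####################
...................oooo..###################
..................oooooo.###################
..................oooooo.###################
..................oooooo.###################
.......
[... 2319 characters left out ...]
#####....................
o..............#########....................
...............#########....................
...............########.....................
...............########.....................
...............########.....................
...............########.....................
...............########.....................
...............########.....................
...............########.....................
o..............########.....................
o..............########.....................
o..............########.....................
...............########.....................
...............########.....................
...............########.....................
```

Emit:
send_rows(commands="52 0.12 -0.1 0 0;52 0 0 0.8 0;52 0 0 0.8 0;52 0 0 0.8 0;52 0 0 0.5 0;52 0 0 0.25 0;52 0 0 0 0;52 0 0 0 0")

```text
t: 49.42
tcp_pos: [0.4104, -0.1289, 0.0289]
tool_rot: [0.705, 0.709, 0.0, 0.001]
force: [-0.3, 0.4, -4.7]
finger_gap: 0.68
gripper_force: 78.2
```

Emit:
send_rows(commands="52 0 0 0.1 0;52 0 0 0 0;52 0 0 0 0")

```text
t: 49.67
tcp_pos: [0.4102, -0.1288, 0.0268]
tool_rot: [0.705, 0.709, 0.0, 0.001]
force: [-0.1, 0.7, -3.9]
finger_gap: 0.681
gripper_force: 78.3
```

Emit:
send_rows(commands="52 0 0 0.1 0;52 0 0 0 0;52 0 0 0 0")

```text
t: 49.92
tcp_pos: [0.4099, -0.1287, 0.0243]
tool_rot: [0.705, 0.709, 0.0, -0.0]
force: [-0.0, 0.1, -4.5]
finger_gap: 0.683
gripper_force: 78.3
```

Emit:
send_rows(commands="52 0 0 0.08 0;52 0 0 0 0;52 0 0 0 0")

```text
t: 50.17
tcp_pos: [0.4098, -0.1286, 0.0226]
tool_rot: [0.705, 0.709, -0.0, -0.0]
force: [-0.9, -0.7, -4.5]
finger_gap: 0.681
gripper_force: 78.3
```

Emit:
send_rows(commands="52 0 0 0.05 0;52 0 0 0 0;52 0 0 0 0")

```text
t: 50.42
tcp_pos: [0.4098, -0.1286, 0.0223]
tool_rot: [0.705, 0.709, 0.0, 0.0]
force: [0.2, 0.3, 5.7]
finger_gap: 0.683
gripper_force: 79.3
```

Seated. Release, rise, and check all placements by code.

Emit:
send_rows(commands="62 0 0 0 0;67 0 0 0 0;72 0 0 0 0;78 0 0 0 0;78 0 0 0 0;78 0 0 -0.3 0;78 0 0 -0.8 0;78 0 0 -1 0;78 0 0 -1 0;78 0 0 -1 0;78 0 0 -1 0;78 0 0 -1 0;78 0 0 -1 0;78 0 0 -1 0;78 0 0 -1 0;78 0 0 -1 0;78 0 0 -1 0;78 0 0 0 0;78 0 0 0 0")

```text
t: 52.0
tcp_pos: [0.4101, -0.1288, 0.2447]
tool_rot: [0.705, 0.709, 0.0, 0.001]
force: [0.1, 0.0, 0.1]
finger_gap: 0.914
gripper_force: 0.0
```

Run:
```python
from h import *
s=snap('wrist','w15');snap('top','t15');T=snap('side','s15');go(.41,-.129,.3)
im=cv2.imread('pics/w15.png')
# side view: difference against the first picture -> where the pieces now stand
a,b=cv2.imread('pics/side0.png'),cv2.imread('pics/s15.png')
d=(cv2.absdiff(a,b).max(2)>40).astype(np.uint8);d=cv2.morphologyEx(d,cv2.MORPH_OPEN,np.ones((3,3)))
n,l,st,ce=cv2.connectedComponentsWithStats(d)
print([(st[i].tolist(),ce[i].round().tolist()) for i in range(1,n) if st[i,4]>25])
for n_,P in [('V',(.3985,.272,.034)),('R',(.41,-.13,.034)),('B',(.397,-.321,.029)),('S',(.551,.119,.042)),('Bear',(.439,.035,.009))]: print(n_,np.round(proj(T,P),0),np.round(proj(s,P,True),0))
```

```text
t 52.15 tcp [ 0.409  -0.1281  0.2428] yaw 90.3 gap 0.917 F [-0.1  0.3 -0.5] gf 0
spin rows total 0.00 shift units [-0.04  0.05 -2.86]
[([331, 0, 94, 145, 6164], [377.0, 64.0]), ([449, 0, 57, 134, 5210], [473.0, 64.0]), ([430, 9, 6, 27, 123], [433.0, 24.0]), ([406, 41, 41, 133, 2155], [429.0, 126.0]), ([426, 105, 4, 17, 58], [428.0, 113.0]), ([346, 190, 14, 5, 57], [352.0, 192.0]), ([452, 190, 18, 18, 243], [461.0, 197.0]), ([348, 198, 15, 7, 89], [355.0, 201.0]), ([339, 207, 20, 10, 169], [349.0, 211.0]), ([290, 239, 9, 7, 46], [294.0, 242.0]), ([258, 253, 5, 7, 29], [260.0, 256.0]), ([267, 253, 12, 5, 51], [272.0, 255.0]), ([246, 256, 10, 10, 80], [250.0, 260.0]), ([249, 265, 45, 34, 1001], [271.0, 283.0]), ([338, 276, 21, 18, 245], [349.0, 283.0])]
V [350. 283.] [ 265. -131.]
R [349. 213.] [273. 185.]
B [353. 193.] [263. 326.]
S [295. 245.] [402. -27.]
Bear [337. 244.] [300.  39.]
```

```bash
python3 -c "
from h import *
print(sign_off())"
```

```text
the job is handed in; nothing more can be done
None
```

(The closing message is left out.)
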